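# Preset the bottle clamp to its scale tab

## Task

Preset the bottle clamp for the next batch: turn its crank handwheel until the pointer on the moving jaw stands at the small dark steel tab on the clamp's scale, then let go of the crank. Use the handwheel of the clamp with the two jaws, not the one of the turntable, and move the jaw only by the crank: do not push it directly.

Things in the scene. Friction and masses are not known exactly. Their poses are not given: they have to be found in the camera images.
- clamp: Bottle clamp, bolted down: aluminium plate 360 x 135 x 20 mm, flat steel handwheel at one end, fixed dark jaw at the other (x 260 to 290, 80 tall). Origin on the table under the wheel's vertical axis; x runs from wheel to fixed jaw, z up. Plate spans x -60 to 300, y -60 to 75; white ticked scale at y 50 to 75. The turntable (round platter) beside it has a like handwheel: not part of the job.
- crank_grip (a point): Middle of the clamp's crank knob: upright black cylinder, 20 mm across, 84 to 139 mm above the table; this point 115 mm up on its axis, 45 mm off the wheel's axis. It spins freely on its pin: lead it round in a circle without turning the hand (3 to 5 N). Wheel 122 mm across, top 86 mm up. Clockwise from above sends the jaw to +x, 72 mm per turn; it stays where left. Ignore orientation.
- jaw: Moving jaw: dark steel block, 36 mm along the clamp, 96 mm across, top 79 mm above the table, a thin dark pointer at its +y side over the scale. Origin in mid block, 20 mm above the table; the pointer has the same x as the origin. Axes parallel to the clamp's. Driven by the crank along the clamp's x only, 93 to 230 mm from the wheel's axis.
- tab: Small dark steel block clipped on the outer (+y) edge of the clamp's scale, 10 mm along the clamp, 22 mm across, its top 48 mm above the table; axes parallel to the clamp's, origin 20 mm above the table, 71 mm to the +y side of the wheel's axis, mid width along x. It does not move. The pointer must stop level with it; at the start it is 25 to 80 mm further from the wheel than the pointer.

How it is judged:
At the end, for the whole second after the job is handed in: The moving jaw's pointer stands within 8 mm of the middle of the tab, along the clamp's scale, and the jaw is at rest (x of jaw in the frame of tab between -0.008 and 0.008 m and linear speed of jaw below 0.005 m/s); the robot touches nothing.
It fails at once if the moving jaw is pushed directly (more than 2 N) (contact force between any of the fingers, the arm and jaw above 2 N).
It also fails if it takes over 48 s, if anything falls off the work surface, if the arm or the gripper's body presses on something with over 40 N, if the wrist force passes 120 N, or if a joint passes its speed limit or range.

## Robot

A 6-joint arm with a two-finger parallel gripper is mounted at the origin on the work surface. World frame = base frame: x ahead of the robot, y to its left, z up, the work surface at z = 0. Lengths are in m, angles in rad, forces in N, time in s.
With the tool pointing down it reaches from about 0.35 to 0.925 m from the base axis. Payload 6.4 kg.
Tool frame: the origin (TCP) lies midway between the tips of the shut fingers; the grasp point (between the pads) lies 19 mm behind it (env.tcp_to_grasp is the distance from the TCP to the grasp point, in m); z points along the fingers, y is the direction in which the jaws open and shut (so a half turn about z gives the same grasp; the last joint's range is limited). The gripper opens to 94 mm and grips with 3 to 60 N. Pads are 16 mm wide; open, the fingers measure 119 mm over their backs; the gripper's body (75 mm by 177 mm) begins 78 mm behind the grasp point.
Start: joints at [-1.33, 0.245, 1.558, -0, 1.339, -0.174], TCP at [0.262, -0.595, 0.205] pointing down, gripper open.
Joint ranges: [-3.13, 3.13], [-1.02, 2.26], [0.13, 2.54], [-0.95, 4.09], [0.21, 2.88], [-2.74, 2.74]. Speed limits (rad/s): [2.57, 2.57, 3.14, 3.14, 3.14, 3.14].

## Interface

Orientations are given as a rotation vector (axis times angle).
In Python, from cell import env, move_gripper, kinematics, read_camera, ticket, readout gives the robot as it stands. Calls block until the motion is done:
- env.reach(position, orientation): joint-space move of the TCP to a pose.
- env.movel(position, speed=0.15, rot=None): straight line of the TCP; rot=None keeps the orientation; speed is the mean speed in m/s.
- env.goto_joints(angles): joint-space move.
- move_gripper(opening, f_grip=None): opening from 0.0 (shut) to 1.0 (fully open); f_grip is the grip in N (None keeps the last); returns when the fingers have stopped.
- env.dwell(seconds).
- kinematics.ik(position, orientation): joint angles nearest the present ones, or None.
- read_camera(name): name is "scene" or "top" or "wrist"; returns a dict with "image" (400x640x3 uint8, red, green, blue), "fx", "fy", "cx", "cy" (pixels), "k1" (the pictures are not rectified: a ray, as slopes to the right and down, at radius r is drawn at 1 + k1 r^2 times it, then the intrinsics apply), "pose" (4x4, takes a point from camera to world coordinates). Camera axes: x right, y up, looking along -z (the intrinsics and any distortion apply to the point x, -y, -z); pixel columns grow to the right and rows downward; lengths in m; the calibration is good to about 2 mm. A picture is of the moment at which its call begins. There is no depth.
A pose or a line that the arm cannot do raises env.MotionError and nothing moves.
- ticket.sign_off(): hands the job in, once; it reports no verdict.
Readings, each from a call of its own:
- readout.read_t(): time.
- readout.read_q(): joint angles.
- readout.read_qvel(): joint speeds.
- readout.read_joint_torque(): joint torques, N m.
- readout.read_tool_pos(): TCP position.
- readout.read_eef_rot(): TCP orientation.
- readout.read_contact_force(): force on the tool from outside, world axes, zero at the start.
- readout.read_wrist_torque(): the same for the moment, N m.
- readout.read_opening(): opening from 0.0 (shut) to 1.0 (fully open).
Only numpy, scipy, OpenCV 4.12 (cv2) and the standard library are available. Lean on these libraries where they do the work, as an engineer would, in place of code of your own. Each camera call takes 0.05 s, during which the arm holds its last target. There are 200 camera calls.

## Working session

There is one attempt and no reset: what is moved stays moved. The work goes in short steps, each a Python script; the robot and the scene stay as the last script left them, time stands still between calls to the robot, and variables do not carry over. Pictures are saved under pics/ and viewed, about 8 in all and at most 12, crops included, and the job is handed in when it is done.

```bash
mkdir -p pics; cat > h.py <<'E'
from cell import env, move_gripper, kinematics, read_camera, ticket, readout
import numpy as np, cv2
def snap(n,f):
    c=read_camera(n); cv2.imwrite(f'pics/{f}.png',cv2.cvtColor(c['image'],cv2.COLOR_RGB2BGR)); np.save(f'pics/{f}.npy',c,allow_pickle=True); return c
def load(f): return np.load(f'pics/{f}.npy',allow_pickle=True).item()
def ray(c,u,v):
    d=np.array([(u-c['cx'])/c['fx'],(v-c['cy'])/c['fy']]); s=d.copy()
    for _ in range(20): s=d/(1+c['k1']*(s@s))
    r=c['pose'][:3,:3]@np.array([s[0],-s[1],-1]); return c['pose'][:3,3],r
def onz(c,u,v,z):
    o,r=ray(c,u,v); return o+r*(z-o[2])/r[2]
def proj(c,p):
    q=np.linalg.inv(c['pose'])@np.r_[p,1]; s=np.array([q[0],-q[1]])/-q[2]; s=s*(1+c['k1']*(s@s))
    return s*[c['fx'],c['fy']]+[c['cx'],c['cy']]
E
python3 - <<'E'
from h import *
for n in('top','scene'):
    c=snap(n,n+'0'); print(n,c['fx'],c['k1'],c['pose'].round(3).tolist())
print(readout.read_t(),readout.read_eef_rot())
E
```

```text
top 509.3386673090469 -0.05740539658578903 [[0.028, 0.981, -0.19, 0.357], [-0.999, 0.022, -0.035, 0.01], [-0.03, 0.191, 0.981, 1.15], [0.0, 0.0, 0.0, 1.0]]
scene 441.64123775370757 -0.006245709197538582 [[0.026, -0.596, 0.802, 1.252], [1.0, 0.017, -0.02, 0.031], [-0.002, 0.803, 0.596, 0.594], [0.0, 0.0, 0.0, 1.0]]
0.1 [-3.07268170e+00 -6.46575906e-01  9.02431353e-05]
```

View pics/top0.png

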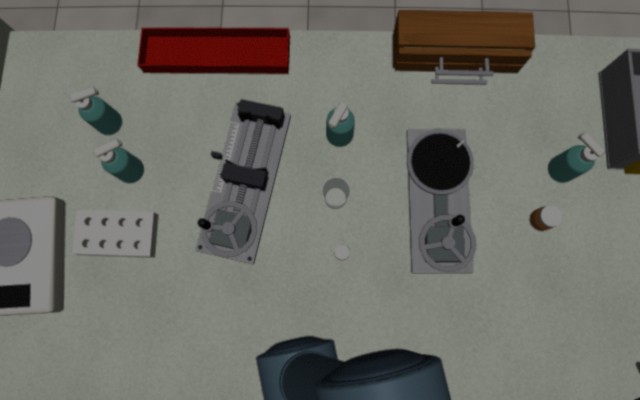

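View pics/scene0.png

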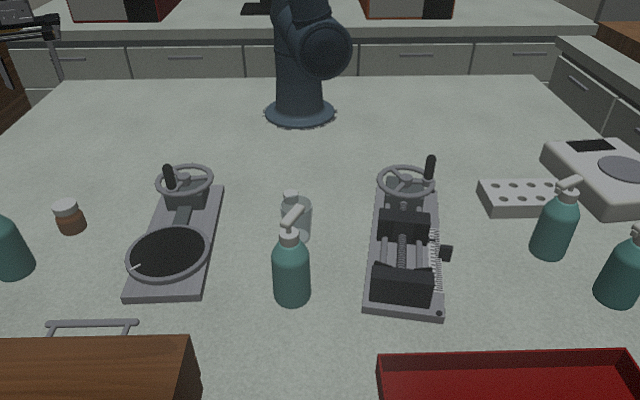

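The top view shows the clamp with its wheel at about (229,230), knob at (204,224), jaw at (245,176), tab at (216,155) and fixed jaw at (260,112). The turntable is the unit on the right.

```bash
python3 - <<'E'
from h import *
a=cv2.imread('pics/top0.png')[90:270,180:310]; b=cv2.imread('pics/scene0.png')[140:330,350:465]
r=lambda i,s:cv2.resize(i,None,fx=s,fy=s,interpolation=cv2.INTER_CUBIC)
A=r(a,3);B=r(b,3); H=max(A.shape[0],B.shape[0])
p=lambda i:cv2.copyMakeBorder(i,0,H-i.shape[0],0,0,0)
cv2.imwrite('pics/crop.png',np.clip(np.hstack([p(A),p(B)]).astype(float)*1.5,0,255))
c=load('top0')
for n,u,v,z in [('wheel',229,230,.086),('knobtop',204,224,.139),('tabtop',216,155,.048),('jaw',245,173,.079)]: print(n,onz(c,u,v,z).round(4))
E
```

```text
wheel [0.4847 0.2237 0.086 ]
knobtop [0.4892 0.2647 0.139 ]
tabtop [0.6587 0.2711 0.048 ]
jaw [0.6109 0.1974 0.079 ][ WARN:0@0.095] global loadsave.cpp:1063 imwrite_ Unsupported depth image for selected encoder is fallbacked to CV_8U.
```

View pics/crop.png

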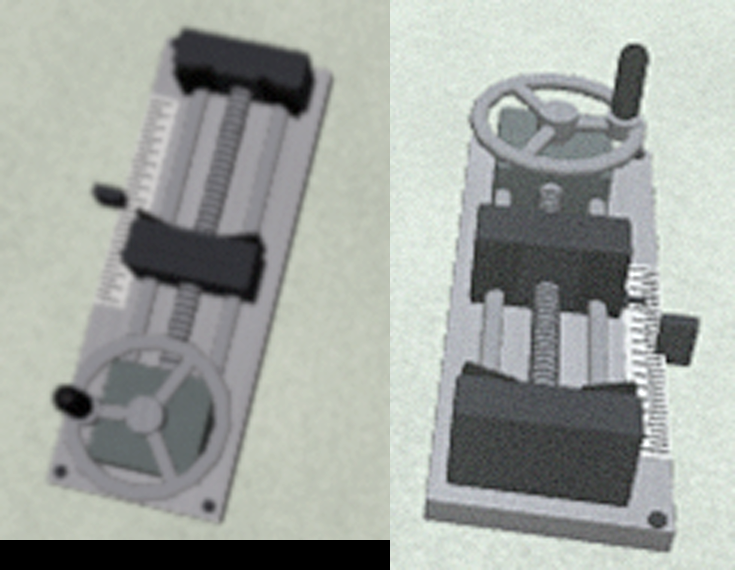

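The crop makes the plate corners, knob cap, tab and jaw readable. I'll fit the clamp frame from the plate corners, then move over it for a wrist view.

```bash
python3 - <<'E'
from h import *
c=load('top0'); f=lambda u,v,z: onz(c,180+(u+.5)/3-.5,90+(v+.5)/3-.5,z)
# plate corners (top, z=.02)
P=np.array([f(48,485,.02),f(220,520,.02),f(333,75,.02)])[:,:2]
print(P.round(4).tolist(),np.linalg.norm(P[0]-P[1]),np.linalg.norm(P[1]-P[2]),'(135,360)')
ax=(P[2]-P[1])/np.linalg.norm(P[2]-P[1]); th=np.arctan2(ax[1],ax[0]); print('yaw',np.degrees(th))
R=np.array([[ax[0],-ax[1]],[ax[1],ax[0]]])
o=np.mean(P-np.array([[-.06,.075],[-.06,-.06],[.3,-.06]])@R.T,0); print('o',o)
for n,u,v,z in [('wheel',147,418,.086),('knob',66,397,.139),('tab',103,188,.048),('jawUL',140,213,.079),('jawUR',263,237,.079)]:
    p=f(u,v,z)[:2]; print(n,p.round(4),((p-o)@R).round(4))
for a in (0,):
  for xy in [(.52,.22),(.55,.22)]:
    for d in (th,th+np.pi/2,th-np.pi/2):
      # tool down, tool y along d
      y=np.array([np.cos(d),np.sin(d),0]);z=np.array([0,0,-1.]);x=np.cross(y,z)
      rv=cv2.Rodrigues(np.c_[x,y,z])[0].ravel(); q=kinematics.ik([*xy,.36],rv); print(xy,d,rv.round(3),None if q is None else np.round(q,2))
w=snap('wrist','w0'); print(w['pose'].round(3).tolist(),readout.read_tool_pos(),w['fx'])
E
```

```text
[[0.4427, 0.3094], [0.4205, 0.1791], [0.7673, 0.108]] 0.13224019018983135 0.35403710980535685 (135,360)
yaw -11.579836760166822
o [0.48773018 0.22556234]
wheel [0.4868 0.2245] [-0.0007 -0.0012]
knob [0.4932 0.2697] [-0.0035  0.0444]
tab [0.6649 0.2761] [0.1634 0.0851]
jawUL [0.6378 0.2401] [0.1441 0.0443]
jawUR [0.6215 0.1491] [ 0.1464 -0.048 ]
(0.52, 0.22) -0.202106278308384 [2.434 1.986 0.   ] [ 0.2  -0.04  1.59 -0.    1.59  0.4 ]
(0.52, 0.22) 1.3686900484865125 [0.317 3.126 0.   ] [ 0.2  -0.04  1.59 -0.    1.59 -1.17]
(0.52, 0.22) -1.7729026051032806 [ 3.126 -0.317  0.   ] [ 0.2  -0.04  1.59 -0.    1.59  1.97]
(0.55, 0.22) -0.202106278308384 [2.434 1.986 0.   ] [ 0.19  0.03  1.52 -0.    1.59  0.39]
(0.55, 0.22) 1.3686900484865125 [0.317 3.126 0.   ] [ 0.19  0.03  1.52 -0.    1.59 -1.18]
(0.55, 0.22) -1.7729026051032806 [ 3.126 -0.317  0.   ] [ 0.19  0.03  1.52 -0.    1.59  1.96]
[[0.404, 0.881, 0.246, 0.333], [-0.915, 0.389, 0.107, -0.564], [-0.001, -0.268, 0.963, 0.383], [0.0, 0.0, 0.0, 1.0]] [ 0.26186309 -0.59442155  0.20461843] 287.26326049592586
```

```bash
cat >> h.py <<'E'
TH=-0.2021
def frame(th=TH): return np.array([[np.cos(th),-np.sin(th)],[np.sin(th),np.cos(th)]])
O=np.array([.4873,.2250])
RV=np.array([2.434,1.986,0.])
def W(x,y): return O+frame()@[x,y]
E
python3 - <<'E'
from h import *
t=readout.read_tool_pos(); env.movel([t[0],t[1],.36],speed=.25)
env.reach([*W(.09,.06),.36],RV); env.movel([*W(.09,.06),.27],speed=.2)
c=snap('wrist','w1'); print(readout.read_t(),readout.read_tool_pos(),c['pose'].round(3).tolist())
for n,p in [('knob',(-.0035,.0444,.139)),('wheel',(0,0,.086)),('tab',(.163,.071,.048)),('jaw',(.127,0,.079))]: print(n,proj(c,np.r_[W(*p[:2]),p[2]]))
E
```

```text
4.7833 [0.58849724 0.26585572 0.27213751] [[0.98, 0.193, 0.052, 0.603], [-0.2, 0.944, 0.263, 0.341], [0.002, -0.268, 0.963, 0.449], [0.0, 0.0, 0.0, 1.0]]
knob [238.82124241 205.46575426]
wheel [254.85023737 225.75214878]
tab [373.3510219 168.9424543]
jaw [348.55241386 223.98956443]
```

View pics/w1.png

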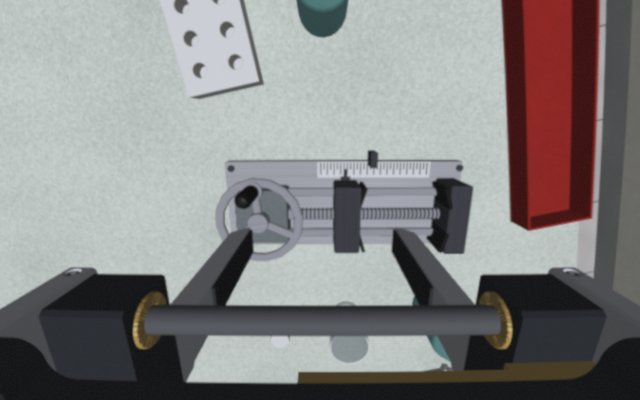

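The wrist view shows the knob cap near (241,203), hub at (258,221), tab at (373,157), pointer at (346,176) and jaw block at cols 334–360. I'll crop for finer pixels.

```bash
python3 - <<'E'
from h import *
a=cv2.imread('pics/w1.png')[145:265,210:475]
cv2.imwrite('pics/w1c.png',cv2.resize(a,None,fx=3,fy=3,interpolation=cv2.INTER_CUBIC))
E
```

```text
(no output)
```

View pics/w1c.png

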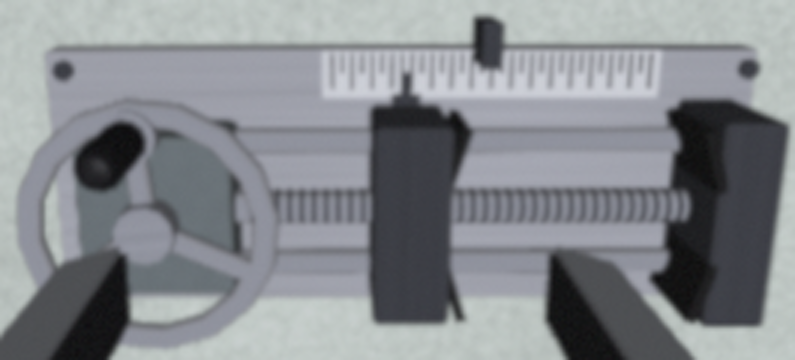

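```bash
python3 - <<'E'
from h import *
c=load('w1'); f=lambda u,v,z: onz(c,210+(u+.5)/3-.5,145+(v+.5)/3-.5,z)
print(c['k1'])
for n,u,v,z in [('plateUL',48,47,.02),('plateUR',755,47,.02),('hub',146,236,.086),('rimL',18,222,.086),('rimR',275,222,.086),('knob',97,169,.139),('tab',492,44,.048),('jawUL',374,126,.079),('jawUR',450,126,.079),('jawLL',374,321,.079),('jawLR',446,321,.079),('pt',407,72,.048),('pt',407,72,.03),('scaleL',322,97,.021),('scaleR',659,97,.021)]:
    p=f(u,v,z)[:2]; print(n,p.round(4),((p-O)@frame()).round(4))
E
```

```text
-0.027022107292751736
plateUL [0.4505 0.3136] [-0.0538  0.0794]
plateUR [0.7976 0.2429] [0.3004 0.0798]
hub [0.4928 0.2274] [0.0049 0.0035]
rimL [0.4382 0.2453] [-0.0521  0.01  ]
rimR [0.551  0.2223] [0.0629 0.0102]
knob [0.4978 0.2735] [0.0005 0.0496]
tab [0.6638 0.2751] [0.1628 0.0845]
jawUL [0.6025 0.2549] [0.1069 0.0524]
jawUR [0.6353 0.2482] [0.1404 0.0525]
jawLL [0.5848 0.1626] [ 0.108  -0.0415]
jawLR [0.618  0.1558] [ 0.1419 -0.0415]
pt [0.6226 0.2701] [0.1234 0.0713]
pt [0.6234 0.2669] [0.1249 0.0684]
scaleL [0.5795 0.2614] [0.083  0.0542]
scaleR [0.747  0.2273] [0.2539 0.0544]
```

Both views agree on scale to 2 % and on position to about 5 mm. Taking the mean, the origin shifts by (2, 1.5) mm and the knob sits 45.6 mm from the axis, as it should. The jaw-to-tab gap is about 40 mm, so about 200° clockwise. Next I'll grasp and turn 60° while watching forces.

```bash
cat >> h.py <<'E'
O=W(.002,.0015)
Z=.115-env.tcp_to_grasp
def arc(a0,a1,r=.045,n=10,speed=.06,off=(0,0)):
    k=max(1,int(np.ceil(abs(a1-a0)/n)))
    for a in np.linspace(a0,a1,k+1)[1:]:
        t=np.radians(a); env.movel([*W(off[0]+r*np.cos(t),off[1]+r*np.sin(t)),Z],speed=speed)
        F=readout.read_contact_force(); g=(readout.read_tool_pos()[:2]-O)@frame()
        print(round(a),'F clamp',(F[:2]@frame()).round(1),round(F[2],1),'tcp',g.round(4))
E
python3 - <<'E'
from h import *
k=(-.0035,.045)
env.reach([*W(*k),.24],RV); move_gripper(.6,15)
env.movel([*W(*k),Z],speed=.12); print(readout.read_contact_force())
move_gripper(0,15); print('open',readout.read_opening()*94,readout.read_contact_force(),readout.read_tool_pos())
c=snap('wrist','g0'); arc(94,34); print(readout.read_opening()*94,readout.read_t())
snap('wrist','g1'); 
a,b=[cv2.imread(f'pics/{n}.png')[140:340,170:500] for n in('g0','g1')]
cv2.imwrite('pics/g.png',cv2.resize(np.hstack([a,b]),(800,int(200*800/660))))
E
```

```text
[0.59127829 0.26641948 0.15301562]
open 19.609985195210626 [-0.87112021 -0.00153205  1.04766708] [0.49504634 0.27089075 0.09624031]
84 F clamp [-0.5  1.4] 0.5 tcp [0.0051 0.045 ]
74 F clamp [1.  2.9] 0.1 tcp [0.0129 0.0435]
64 F clamp [1.6 3.7] -1.2 tcp [0.0203 0.0407]
54 F clamp [3.6 4.7] -2.2 tcp [0.0271 0.0367]
44 F clamp [3.8 3.7] -2.2 tcp [0.0332 0.0314]
34 F clamp [4.2 3.5] -2.7 tcp [0.0383 0.0251]
19.82115061522066 9.7667
```

View pics/g.png

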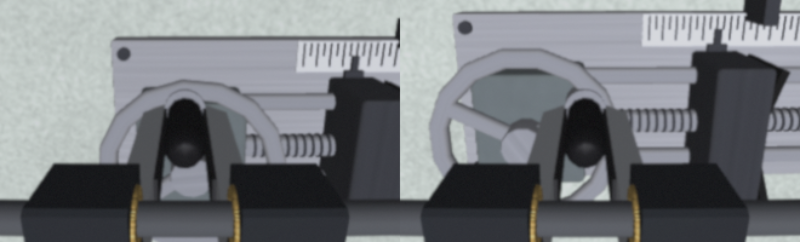

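The knob is held (19.8 mm), the spokes have turned, the jaw has advanced and forces stay under 6 N. Continuing to −106°, then releasing and checking from the same viewpoint.

```bash
python3 - <<'E'
from h import *
arc(34,-106); print(readout.read_opening()*94,readout.read_t())
move_gripper(.6,15); p=readout.read_tool_pos(); env.movel([p[0],p[1],.2],speed=.15)
env.reach([*W(.13,.06),.27],RV)
c=snap('wrist','w2'); print(readout.read_t(),proj(c,np.r_[W(.165,.08),.048]))
u,v=proj(c,np.r_[W(.165,.06),.05]).astype(int); print(u,v)
x,y=u-80,v-40; print(x,y)
cv2.imwrite('pics/w2c.png',cv2.resize(cv2.imread('pics/w2.png')[y:y+115,x:x+150],None,fx=5,fy=5,interpolation=cv2.INTER_CUBIC))
E
```

```text
24 F clamp [4.3 1.9] -2.8 tcp [0.0421 0.018 ]
14 F clamp [4.4 0.8] -3.0 tcp [0.0446 0.0104]
4 F clamp [5.2 0.3] -3.3 tcp [0.0457 0.0026]
-6 F clamp [ 4.8 -0.2] -2.6 tcp [ 0.0454 -0.0054]
-16 F clamp [ 5.2 -1.7] -2.0 tcp [ 0.0438 -0.0131]
-26 F clamp [ 4.4 -2.4] -1.2 tcp [ 0.0408 -0.0204]
-36 F clamp [ 3.8 -2.9] -0.4 tcp [ 0.0365 -0.027 ]
-46 F clamp [ 4.3 -3.7] 0.3 tcp [ 0.0312 -0.0328]
-56 F clamp [ 2.8 -4.5] 1.3 tcp [ 0.025  -0.0376]
-66 F clamp [ 1.6 -4.6] 1.9 tcp [ 0.018  -0.0412]
-76 F clamp [ 0.6 -3.7] 2.7 tcp [ 0.0105 -0.0436]
-86 F clamp [-0.2 -2. ] 3.8 tcp [ 0.0027 -0.0446]
-96 F clamp [-0.7  0.4] 2.1 tcp [-0.0052 -0.0443]
-106 F clamp [0.6 1.3] 1.2 tcp [-0.0128 -0.0427]
19.66913626740902 13.7833
16.1917 [348.52267631 162.09447864]
348 176
268 136
```

View pics/w2c.png

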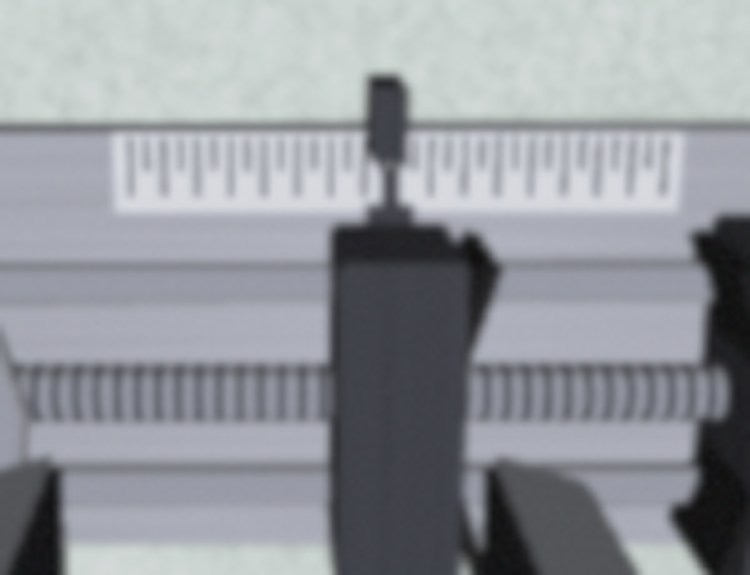

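The pointer is at crop column 390 and the tab at 368–408, so they agree to about 1 mm (3.6 px/mm). The hand is clear at 0.27 m, so I'm handing in.

```bash
python3 - <<'E'
from h import *
env.dwell(.3); print(readout.read_contact_force(),readout.read_t()); ticket.sign_off()
E
```

```text
[-0.30376405 -0.12119529  0.05346767] 16.4917
the job is handed in; nothing more can be done
```

I turned the clamp's crank 200° clockwise, which moved the jaw about 40 mm, then released the crank, raised the hand clear and handed in at 16.5 s.

- **Pointer:** in the last wrist picture it stands within about 1 mm of the tab's middle. The middle of the jaw's top face agrees with that to about 2 mm.
- **Forces:** about 6 N at most was read while cranking, and about 0.3 N (sensor noise level) at hand-in. The fingers stayed above the jaw's top throughout.
- **Disagreement:** the top and wrist views differed by about 5 mm on the clamp's position, and both measured the plate about 2 % short. I used the mean of the two; the knob followed that circle without strain.

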